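# Raise the drop barrier and send the parts box through to the stop

### The arm

A 6-joint arm with a two-finger parallel gripper is mounted at the origin on the work surface. World frame = base frame: x ahead of the robot, y to its left, z up, the work surface at z = 0. Lengths are in mm, angles in degrees, forces in N, time in s.
With the tool pointing down it reaches from about 325 to 900 mm from the base axis. Payload 3.5 kg.
Tool frame: the origin (TCP) lies between the finger pads; the fingertips stand 19 mm ahead of it and the grasp point (between the pads) is the TCP; z points along the fingers, y is the line along which they close (so a half turn about z gives the same grasp; the last joint's range is limited). The gripper opens to 85 mm and grips with 20 to 120 N. Pads are 22 mm wide; open, the fingers measure 114 mm over their backs; the gripper's body (76 mm by 85 mm) begins 54 mm behind the grasp point. The pads swing forward as they close: fully open they stand 13 mm farther back than shut.
Start: joints at [-69.179, 15.837, -1.513, 72.651, 0, 84.076], TCP at [281.258, -558.136, 250.313] pointing down, gripper open.
Joint ranges: [-178.77, 178.77], [-48.84, 107.48], [-61.69, 71.31], [-111.58, 123.2], [-90, 87.43], [-180, 180]. Speed limits (degrees/s): [147.25, 147.25, 180, 180, 180, 180].

### API

Orientations are given as a 3x3 rotation matrix whose columns are the frame's x, y, z axes.
In Python, from workcell import bot, viewer, workorder, finder gives the robot as it stands. The module is installed in compiled form; this text tells all that it offers.
- The arm moves only by the shell command python3 -m jog 'ROWS' [OPENING] [FORCE]. ROWS is text: rows parted by semicolons, each of 4 numbers parted by spaces: the shift along the tool's x, y, z in m, then the turn about the tool's z in degrees. A call has 1 to 20 rows; each row is the pose to reach, as a shift and turn from the pose commanded when the call began, along the tool's axes at that moment; what a row does not reach only later rows make up. A row lasts 1/10 s, in which the tool goes at most 50 mm and 8.59 degrees, less where a joint would pass 70% of its speed; a pose out of reach is approached as far as the arm can. A call with a gripper value outside its range is refused whole. OPENING is the opening, from 0 (shut) to 1 (fully open), set as the call begins (- or left out, the last holds). The fingers move at their own pace and stop on an object; FORCE is the grip in N (left out, the last holds). Time passes only in rows, so rows that repeat a pose let the fingers close. It gives the time, the measured TCP pose, the force, the opening and the grip force at its end, in the units of the state.
- bot.observe(): the state, without advancing time (a new reading comes with each control period).
- viewer.grab_frame(name): name is "scene" or "top" or "wrist"; returns (picture, depth): 420x560x3 uint8, blue, green, red; 420x560 float32, mm along the optical axis (not along the pixel's ray), 0 where there is no reading.
- viewer.get_calibration(name): a dict with "K" (3x3 intrinsics, pixels), "dist" ([k1, k2, p1, p2, k3] as OpenCV has them; the pictures are not rectified), "rvec" (rotation vector, rad) and "tvec" (3), from world to camera coordinates, as OpenCV has them. Camera axes: x right, y down, z forward; pixel columns grow to the right and rows downward; lengths in mm; the calibration is good to about 2 mm. A picture is of the moment at which its call begins: read the wrist's pose just before it. get_calibration takes no time and is no camera call; for the wrist camera it gives the pose at the moment of the call.
- workorder.job_done(): hands the job in; it is judged then, once.
Trained networks look in the newest picture that a camera, given by its name, has taken for a name from the list of things; names that differ only in an ending like _2 or _b are one class to them, and where a whole thing is asked for, a point or a joint stands for the part that bears it (a point fixed in the world has none). Each returns a list of dicts, best first, with "p" (0 to 1); they miss things now and then, are a little off and sometimes report something else, mostly with a low value. They report only what shows in the picture. A call takes as long as a camera call. They do not tell look-alikes from the thing itself.
- finder.find_in(camera, target): "point" ([x, y, z] in mm, in the coordinates of the camera as it stood for that picture, good to about 4 mm: the middle of the surface that is visible of it).
- finder.spot_point(camera, target): "point" ([x, y, z] in mm, in the coordinates of the camera as it stood for that picture, good to about 4 mm: a listed point, or the origin of a listed thing).
The state is a dict: "clock": time; "q": joint angles; "qvel": joint speeds; "tau": joint torques, N m; "tool_pos": TCP position; "tool_rot": TCP orientation; "contact_force": force on the tool from outside, world axes, zero at the start; "ft_torque": the same for the moment, N m; "width": opening from 0.0 (shut) to 1.0 (fully open); "grip_force": force on a finger pad.
Only numpy, scipy, OpenCV 4.12 (cv2) and the standard library are available. Lean on these libraries where they do the work, as an engineer would, in place of code of your own. Each camera call takes 0.05 s, during which the arm holds its last target. There are 200 camera calls.

### The job

Push the yellow barrier arm up with the fingertips, past its balance point, so that it stays raised by itself. Then push the wooden parts box along the track, under the raised arm, until it stands against the orange stop. Push only: do not lift or tip the box, and leave the other things on the bench where they are.

Things in the scene. Friction and masses are not known exactly. Their poses are not given: they have to be found in the camera images.
- track: Fixed straight track on the bench, yawed up to 0.2 rad. Grey deck 520 mm long along its y, top 20 mm above the bench, between two aluminium guide rails (18 mm thick, tops 35 mm above the bench) 128 mm apart. Origin on the bench under the deck's middle; x points across the track, away from the robot.
- barrier (a joint): Barrier arm's angle, rad. 0: level, barring the track; grows as its free end is pushed up, to 1.6 (just past vertical, end of travel). A counterweight is cranked above the hinge: balance point at about 0.7. Let go below it, the arm drops to 0; above it, it swings on by itself, damped, to 1.6 in about 2 s and stays. Lifting takes 1 to 2 N at the red plate.
- barrier_hinge (a point): The barrier's hinge axis (along the track's y), 120 mm above the bench, at x = 115 mm, y = 0 of the track, between two blue upright plates (x = 97 to 133 mm, 80 mm over their outsides, 144 mm high). The counterweight, 60 mm wide, reaches 82 mm above the hinge with the arm down and swings to the far side as it rises.
- barrier_end (a point): Middle of the underside of the red lift plate at the arm's free end, 225 mm from the hinge towards the robot; moves with the arm; 108 mm above the bench when level. Plate 64 mm wide (along the track), 50 mm long, 12 mm thick; it hangs out beyond the near rail, nothing beneath it. The yellow and black arm is a 24 mm square bar at the hinge's height.
- crate: The wooden parts box, loose, 0.5 to 0.8 kg, filled with dowel ends: 120 mm across the track (x), 100 mm along it (y), 105 mm high. Origin at the centre of its underside. It stands in the channel about 160 mm from the track's middle, at one end or the other; it slides on the deck at 2 to 6 N.
- stop: Orange stop block with a black screw knob, fixed across the channel about 160 mm from the track's middle, at the end opposite the box. 124 mm across the track, 20 mm thick along it (y), 50 mm high, knob to 62 mm. Origin at the centre of its underside on the deck. With the box against it the two origins are 60 mm apart.
- glue: Bystander: white glue bottle, 54 mm diameter, 150 mm high, origin at the centre of its underside.
- tin: Bystander: tin with green label, 70 mm diameter, 70 mm high, origin at the centre of its underside.
- screwdriver: Bystander: screwdriver lying on the bench along its x, origin on its underside.
- hammer: Bystander: hammer lying on the bench along its x, origin on its underside.
- tape: Bystander: yellow tape measure, 60 x 32 x 60 mm high, origin at the centre of its underside.
- offcut: Bystander: pale wood offcut, 45 x 110 x 28 mm high, on the bench just in front of the near guide rail, towards one end of the track. Origin at the centre of its underside.
- wedge: Bystander: dark wood block, 50 x 70 x 40 mm high, on the bench just behind the far guide rail, beside the hinge. Origin at the centre of its underside.
Things that resemble listed ones, but are neither listed nor needed, are in the scene too. Leave any pink look-alike of the crate alone.

How it is judged:
By the outcome, as a careful person would: the job done as asked, in the order asked, and still so for the second after the job is handed in, with the robot touching nothing.
It also fails if it takes over 54 s, if anything falls off the work surface, if the arm or the gripper's body presses on something with over 40 N, if the wrist force passes 120 N, or if a joint passes its speed limit or range.

## Working session

There is one attempt and no reset: what is moved stays moved. The work goes in short steps, Python scripts to look and compute and a shell command to move; the robot and the scene stay as the last step left them, time stands still between calls to the robot, and variables do not carry over. Pictures are saved under pics/ and viewed, at most 10 in all, crops included, and the job is handed in when it is done.

```bash
mkdir -p pics
cat > h.py <<'E'
import numpy as np, cv2
from workcell import bot, viewer, workorder, finder
def cal(n):
    c=viewer.get_calibration(n); R,_=cv2.Rodrigues(np.array(c["rvec"],float)); return np.array(c["K"],float),np.array(c["dist"],float),R,np.array(c["tvec"],float).ravel()
def w(n,p,c=None):
    K,d,R,t=c or cal(n); return R.T@(np.array(p,float)-t)
def proj(n,P):
    K,d,R,t=cal(n); return cv2.projectPoints(np.array(P,float).reshape(-1,1,3),cv2.Rodrigues(R)[0],t,K,d)[0].reshape(-1,2)
E
python3 - <<'E'
from h import *
for n in ("scene","top"):
    im,d=viewer.grab_frame(n); cv2.imwrite(f"pics/{n}0.png",im); np.save(f"{n}0.npy",d)
    for t in ("track","barrier_hinge","barrier_end","crate","stop","glue","tin","offcut","wedge","tape"):
        for r in finder.spot_point(n,t)[:3]:
            P=w(n,r["point"]); print(n,t,round(r["p"],2),P.round(),proj(n,P).round()[0])
s=bot.observe(); print(s["clock"],s["tool_pos"],np.round(s["tool_rot"],3),s["width"])
E
```

```text
scene track 0.73 [567. -30.  -0.] [291. 246.]
scene barrier_hinge 0.6 [687. -15. 123.] [319. 242.]
scene barrier_hinge 0.51 [462. -44. 105.] [270. 196.]
scene barrier_hinge 0.16 [ 547. -483.   -4.] [121. 296.]
scene barrier_end 0.96 [464. -46. 106.] [270. 196.]
scene crate 0.81 [ 591. -192.   18.] [237. 266.]
scene crate 0.64 [ 194. -374.   -7.] [144. 201.]
scene stop 0.81 [553. 131.  19.] [340. 221.]
scene offcut 0.71 [423. 127.  -6.] [317. 201.]
scene offcut 0.38 [312. 248.  -3.] [333. 172.]
scene wedge 0.94 [ 724. -193.   -1.] [256. 312.]
scene wedge 0.69 [465. -44. 106.] [271. 196.]
scene tape 0.78 [588. 414.  -1.] [425. 207.]
top track 0.7 [575. -22.   2.] [287. 175.]
top barrier_hinge 0.67 [687. -16. 117.] [284. 131.]
top barrier_end 0.76 [464. -44. 110.] [294. 204.]
top barrier_end 0.52 [317. 252.  -1.] [200. 256.]
top crate 0.85 [ 597. -192.   23.] [341. 167.]
top crate 0.83 [ 197. -372.    2.] [401. 295.]
top stop 0.64 [553. 132.  28.] [238. 181.]
top stop 0.63 [ 597. -192.   21.] [341. 167.]
top glue 0.89 [409. 406.   2.] [152. 227.]
top tin 0.65 [ 377. -294.    1.] [374. 237.]
top tin 0.51 [ 598. -190.   21.] [340. 166.]
top offcut 0.86 [430. 126.   5.] [240. 220.]
top wedge 0.81 [ 725. -190.    3.] [339. 129.]
top tape 0.51 [589. 412.   4.] [153. 171.]
1.1 [ 281.25322968 -558.11180932  250.29545069] [[ 0.893  0.45  -0.   ]
 [ 0.45  -0.893  0.   ]
 [ 0.    -0.    -1.   ]] 0.9996931748065094
```

View pictures.

View pics/scene0.png

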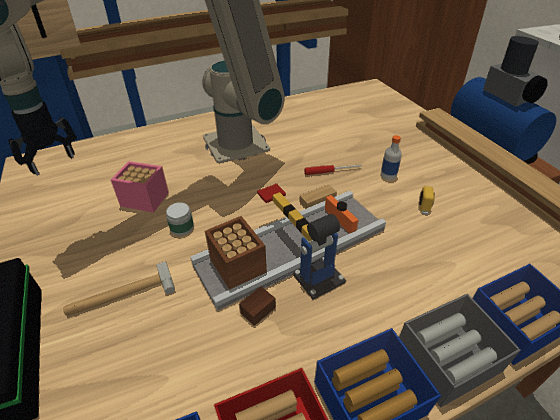

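View pics/top0.png

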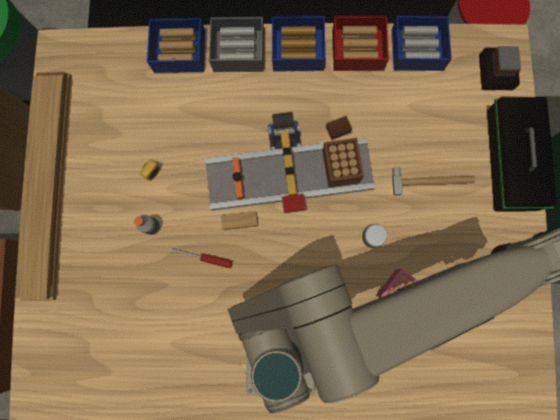

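Scene shows the brown box at (237,255), with the pink look-alike at (140,187) to be left alone. The red plate is at (270,192), the orange stop at (342,213) and the hinge posts at (318,265). In the top view they are at (343,162), pink (396,283), (293,203), (238,178) and (284,131).

Candidates for the crate are the brown box (237,255) standing in the channel, chosen, and the pink one (140,187) off the track, rejected. The red things near the plate are the lift plate (270,192), chosen, and the red bin (270,400) and screwdriver (320,170), both rejected.

Run:
```python
from h import *
im=cv2.imread("pics/scene0.png"); cv2.imwrite("pics/crop1.png",cv2.resize(im[160:320,180:400],None,fx=3.5,fy=3.5,interpolation=cv2.INTER_CUBIC))
e=np.array([464,-45.]);hg=np.array([687,-15.5]);ex=(hg-e)/np.linalg.norm(hg-e);ey=np.array([-ex[1],ex[0]])
print("len",np.linalg.norm(hg-e),"yaw",np.degrees(np.arctan2(ex[1],ex[0])))
O=hg-115*ex
for n,p in dict(crate=(596,-192),stop=(553,131.5)).items(): print(n,((np.array(p)-O)@ex).round(1),((np.array(p)-O)@ey).round(1))
s=bot.observe();T=s["tool_rot"]
for nm,q in dict(stand=e-(25+11+30)*ex,contact=e-36*ex).items():
    for z in (250,112): print(nm,z,(np.array(T).T@(np.append(q,z)-s["tool_pos"])).round(1))
```

```text
len 224.9427704995206 yaw 7.535731747666872
crate 1.6 -163.0
stop 1.4 163.3
stand 250 [ 3.318e+02 -3.977e+02  3.000e-01]
stand 112 [ 331.8 -397.7  138.3]
contact 250 [ 3.601e+02 -3.878e+02  3.000e-01]
contact 112 [ 360.1 -387.8  138.3]
```

View pics/crop1.png

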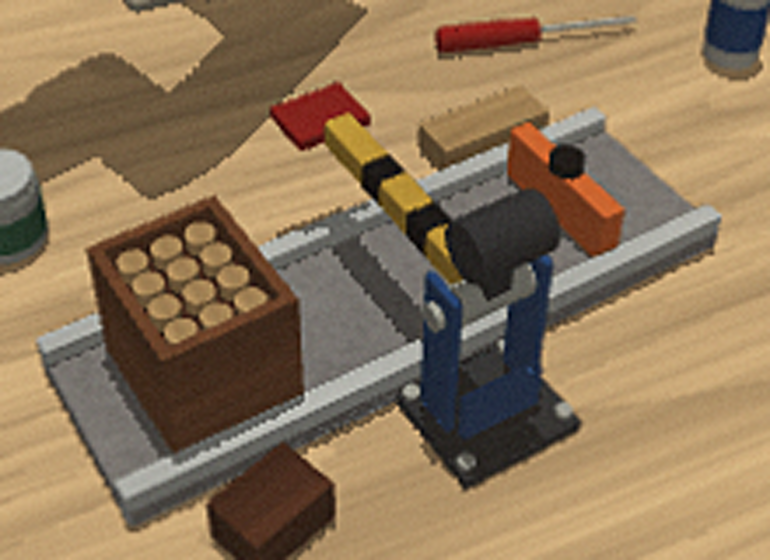

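The crop confirms it: the brown box in the channel, the red plate free with nothing beneath, the stop at the far end. Moving to stand-off, fingers shut.

```bash
python3 -m jog '0.332 -0.398 0 19.2;0.332 -0.398 0 19.2;0.332 -0.398 0 19.2;0.332 -0.398 0 19.2;0.332 -0.398 0 19.2;0.332 -0.398 0 19.2;0.332 -0.398 0 19.2;0.332 -0.398 0 19.2;0.332 -0.398 0 19.2;0.332 -0.398 0 19.2;0.332 -0.398 0 19.2;0.332 -0.398 0 19.2;0.332 -0.398 0 19.2;0.332 -0.398 0 19.2;0.332 -0.398 0.05 19.2;0.332 -0.398 0.1 19.2;0.332 -0.398 0.138 19.2;0.332 -0.398 0.138 19.2;0.332 -0.398 0.138 19.2' 0
python3 - <<'E'
from h import *
im,d=viewer.grab_frame("wrist"); cv2.imwrite("pics/w1.png",im)
s=bot.observe();print(s["clock"],s["tool_pos"],np.round(s["tool_rot"],3)[:,0],s["contact_force"])
for t in ("barrier_end",):
    for r in finder.spot_point("wrist",t): print(r["p"],w("wrist",r["point"]))
E
```

```text
clock: 3.0
tool_pos: [398.3, -54.2, 112.5]
tool_rot: [[0.992, 0.129, -0.001], [0.129, -0.992, 0.0], [-0.001, -0.001, -1.0]]
contact_force: [1.8, -0.1, 0.3]
width: -0.003
grip_force: 0.0
3.05 [399.92888139 -54.469937   113.84428479] [0.992 0.13  0.002] [-0.35881937 -0.62466906  0.56045294]
0.88 [464.01305571 -40.84380265 105.04703807]
```

```bash
python3 -m jog '0.01 0 0 0;0.02 0 0 0;0.025 0 0 0;0.028 0 0 0;0.031 0 0 0;0.031 0 0 0' 0
python3 - <<'E'
from h import *
s=bot.observe();print(s["tool_pos"],s["contact_force"])
im,d=viewer.grab_frame("scene"); cv2.imwrite("pics/s2.png",cv2.resize(im[130:290,180:400],None,fx=3.5,fy=3.5,interpolation=cv2.INTER_CUBIC))
E
```

```text
clock: 3.7
tool_pos: [427.1, -49.5, 111.9]
tool_rot: [[0.991, 0.131, -0.006], [0.131, -0.991, -0.002], [-0.006, 0.001, -1.0]]
contact_force: [-6.1, -2.7, 4.6]
width: -0.002
grip_force: 3.2
[427.06399309 -49.53713029 111.92271354] [-6.09847619 -2.68828001  4.64933024]
```

View pics/s2.png

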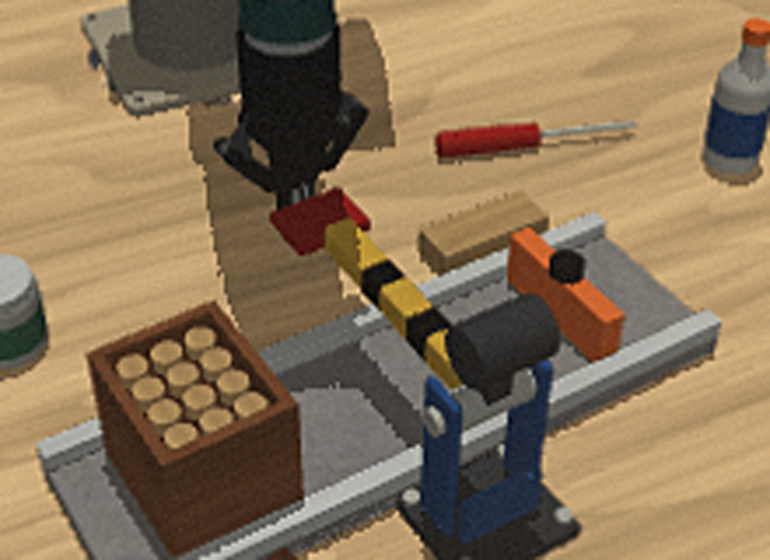

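Contact: the fingertips (at 300,190 in the crop) press about 6 N on the plate's near edge (275–330,205). Now pushing up along the arc, with a little extra forward pressure.

```bash
python3 -m jog '0.003 0 0 0;0.003 0 -0.005 0;0.003 0 -0.012 0;0.003 0 -0.02 0;0.004 0 -0.028 0;0.004 0 -0.036 0;0.005 0 -0.044 0' 0
python3 - <<'E'
from h import *
im,d=viewer.grab_frame("scene"); cv2.imwrite("pics/s3.png",cv2.resize(im[130:290,180:400],None,fx=3.5,fy=3.5,interpolation=cv2.INTER_CUBIC))
for r in finder.spot_point("scene","barrier_end"): print(r["p"],w("scene",r["point"]).round())
E
```

```text
clock: 4.45
tool_pos: [429.1, -49.0, 154.4]
tool_rot: [[0.991, 0.131, -0.012], [0.13, -0.991, -0.003], [-0.012, 0.001, -1.0]]
contact_force: [-8.2, -3.7, -0.1]
width: -0.003
grip_force: 4.5
0.58 [463. -44. 144.]
0.38 [ 373. -291.    2.]
```

View pics/s3.png

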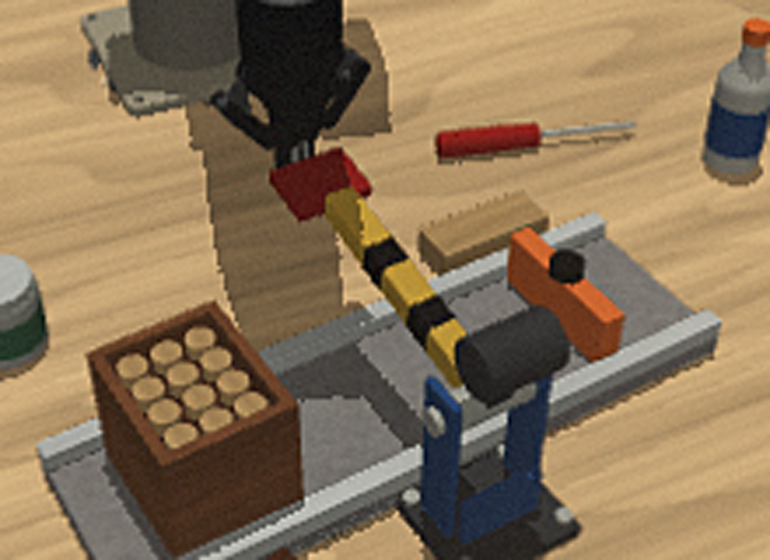

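The arm follows: it's at about 10°, plate at (320,180) in the crop, with no slip. Continuing past the balance point.

```bash
python3 -m jog '0.003 0 -0.011 0;0.005 0 -0.022 0;0.007 0 -0.032 0;0.011 0 -0.043 0;0.014 0 -0.053 0;0.019 0 -0.063 0;0.023 0 -0.073 0;0.028 0 -0.083 0;0.034 0 -0.092 0;0.04 0 -0.102 0;0.046 0 -0.111 0;0.053 0 -0.12 0;0.06 0 -0.128 0;0.067 0 -0.137 0;0.075 0 -0.145 0;0.083 0 -0.152 0;0.09 0 -0.159 0;0.098 0 -0.166 0' 0
python3 - <<'E'
from h import *
im,d=viewer.grab_frame("scene"); cv2.imwrite("pics/s4.png",im[40:340,120:420])
E
```

```text
clock: 6.35
tool_pos: [532.2, -35.5, 322.4]
tool_rot: [[0.991, 0.132, -0.0], [0.132, -0.991, 0.0], [-0.0, -0.0, -1.0]]
contact_force: [0.6, 0.3, 0.1]
width: 0.004
grip_force: 0.0
```

View pics/s4.png

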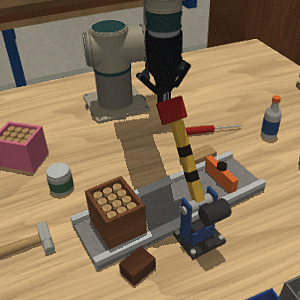

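```bash
python3 -m jog '-0.04 0 0 0;-0.08 0 0 0;-0.08 0 0 0;-0.08 0 0 0;-0.08 0 0 0;-0.08 0 0 0;-0.08 0 0 0;-0.08 0 0 0;-0.08 0 0 0;-0.08 0 0 0;-0.08 0 0 0;-0.08 0 0 0;-0.08 0 0 0;-0.08 0 0 0' 0
python3 - <<'E'
from h import *
for n in("scene","top"):
    im,d=viewer.grab_frame(n)
    for t in ("barrier_end","crate","stop"):
        for r in finder.spot_point(n,t)[:2]: print(n,t,r["p"],w(n,r["point"]).round())
s=bot.observe();print(s["clock"],s["q"],s["tool_pos"])
g=np.array([595.7,-278.8]); print((np.array(s["tool_rot"]).T@(np.append(g,82)-s["tool_pos"])).round(1))
E
```

```text
clock: 7.8
tool_pos: [452.1, -46.2, 322.4]
tool_rot: [[0.991, 0.131, 0.0], [0.131, -0.991, -0.0], [0.0, 0.0, -1.0]]
contact_force: [0.1, 0.5, -0.9]
width: -0.001
grip_force: 0.0
scene barrier_end 0.8 [678. -15. 344.]
scene barrier_end 0.52 [552. 134.  20.]
scene crate 0.87 [ 592. -190.   17.]
scene crate 0.82 [ 191. -374.   -3.]
scene stop 0.66 [551. 131.  20.]
scene stop 0.49 [590. 414.  -4.]
top barrier_end 0.76 [685. -12. 348.]
top barrier_end 0.65 [687. -15. 121.]
top crate 0.81 [ 598. -193.   20.]
top crate 0.63 [ 198. -370.    3.]
top stop 0.55 [557. 132.  26.]
8.2 [-1.39917474e+01 -3.53135886e+00 -1.46212591e+01  7.89067198e+01
  4.96996647e-04  1.58459458e+02] [452.16094507 -46.19258628 322.33546305]
[111.7 249.4 240.3]
```

The barrier has swung fully up, its end at about (680,-14,346). Going to behind the box.

```bash
python3 -m jog '0.112 0.249 0 -90;0.112 0.249 0 -90;0.112 0.249 0 -90;0.112 0.249 0 -90;0.112 0.249 0 -90;0.112 0.249 0 -90;0.112 0.249 0 -90;0.112 0.249 0 -90;0.112 0.249 0 -90;0.112 0.249 0 -90;0.112 0.249 0 -90;0.112 0.249 0 -90;0.112 0.249 0.04 -90;0.112 0.249 0.08 -90;0.112 0.249 0.12 -90;0.112 0.249 0.16 -90;0.112 0.249 0.2 -90;0.112 0.249 0.23 -90;0.112 0.249 0.238 -90;0.112 0.249 0.238 -90' 0
python3 - <<'E'
from h import *
im,d=viewer.grab_frame("scene"); cv2.imwrite("pics/s5.png",cv2.resize(im[80:340,120:420],None,fx=2,fy=2))
E
```

```text
clock: 10.2
tool_pos: [594.9, -277.7, 82.9]
tool_rot: [[-0.13, 0.991, -0.003], [0.991, 0.13, 0.002], [0.002, -0.003, -1.0]]
contact_force: [-0.2, -0.4, 1.1]
width: 0.001
grip_force: 0.0
```

View pics/s5.png

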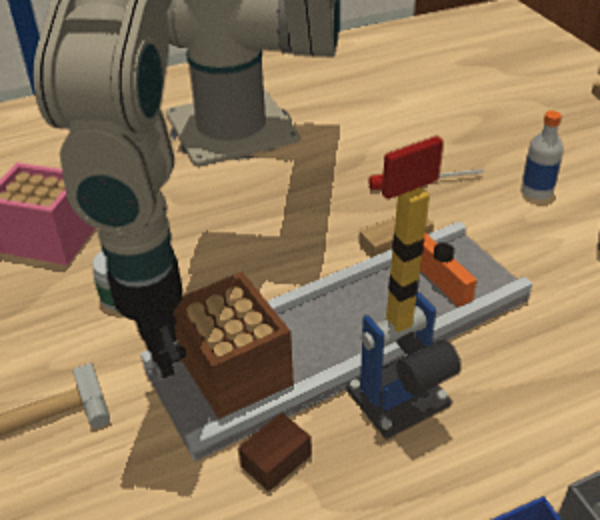

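The barrier is upright (410,240) and the fingers are behind the box (165,350), clear of the hammer. Pushing along the track.

```bash
python3 -m jog '0.01 0 0 0;0.018 0 0 0;0.022 0 0 0;0.026 0 0 0;0.03 0 0 0;0.036 0 0 0;0.043 0 0 0;0.051 0 0 0;0.06 0 0 0;0.07 0 0 0;0.08 0 0 0;0.09 0 0 0;0.1 0 0 0;0.11 0 0 0;0.12 0 0 0;0.13 0 0 0;0.137 0 0 0;0.142 0 0 0;0.145 0 0 0;0.145 0 0 0' 0
python3 - <<'E'
from h import *
im,d=viewer.grab_frame("scene"); cv2.imwrite("pics/s6.png",cv2.resize(im[80:340,120:420],None,fx=2,fy=2))
for n in ("scene",):
  for r in finder.spot_point(n,"crate")[:2]: print(w(n,r["point"]).round())
E
```

```text
clock: 12.25
tool_pos: [579.0, -136.3, 86.4]
tool_rot: [[-0.131, 0.991, 0.005], [0.991, 0.131, -0.005], [-0.005, 0.004, -1.0]]
contact_force: [1.5, -4.7, 1.9]
width: 0.002
grip_force: 0.0
[ 196. -373.   -6.]
[581. -73.  20.]
```

View pics/s6.png

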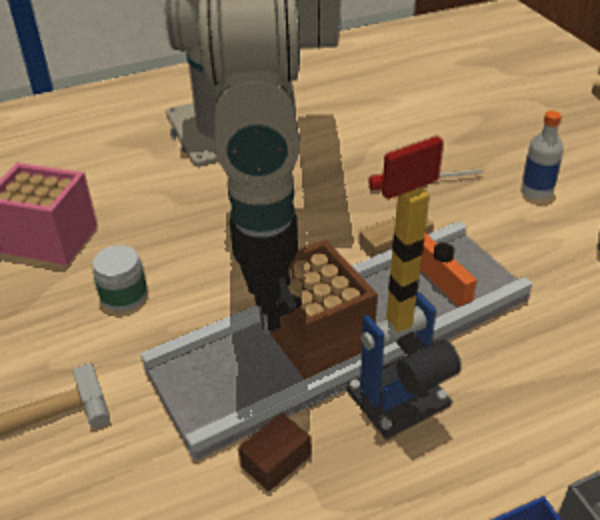

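The box is upright and sliding freely (325,305), with the barrier clear at 4.7 N. Continuing almost to the stop.

```bash
python3 -m jog '0.004 0 0 0;0.01 0 0 0;0.018 0 0 0;0.027 0 0 0;0.036 0 0 0;0.045 0 0 0;0.054 0 0 0;0.063 0 0 0;0.072 0 0 0;0.081 0 0 0;0.09 0 0 0;0.099 0 0 0;0.108 0 0 0;0.116 0 0 0;0.122 0 0 0;0.127 0 0 0;0.131 0 0 0;0.134 0 0 0;0.136 0 0 0;0.137 0 0 0' 0; python3 -m jog '0.002 0 0 0;0.004 0 0 0;0.006 0 0 0;0.008 0 0 0'
```

```text
clock: 14.35
tool_pos: [561.0, -0.7, 86.3]
tool_rot: [[-0.13, 0.992, 0.005], [0.992, 0.13, -0.005], [-0.006, 0.004, -1.0]]
contact_force: [0.9, -7.2, 3.7]
width: -0.004
grip_force: 0.0
clock: 14.75
tool_pos: [560.4, 4.2, 86.8]
tool_rot: [[-0.128, 0.992, 0.005], [0.992, 0.128, -0.013], [-0.013, 0.004, -1.0]]
contact_force: [0.3, -19.4, 6.4]
width: 0.001
grip_force: 0.0
```

```bash
python3 -m jog '0.002 0 0 0;0.002 0 0 0;0.002 0 0 0'; python3 -m jog '-0.005 0 0 0;-0.015 0 0 0;-0.03 0 0 0;-0.05 0 0 0;-0.07 0 0 0;-0.07 0 -0.03 0;-0.07 0 -0.07 0;-0.07 0 -0.12 0;-0.07 0.0 -0.17 0;-0.12 0 -0.2 0;-0.17 0 -0.22 0;-0.2 0 -0.22 0;-0.2 0 -0.22 0'
python3 - <<'E'
from h import *
for n in("scene","top"):
    im,d=viewer.grab_frame(n)
    if n=="scene": cv2.imwrite("pics/s7.png",cv2.resize(im[110:310,200:440],None,fx=3.3,fy=3,interpolation=cv2.INTER_CUBIC))
    else: cv2.imwrite("pics/t7.png",cv2.resize(im[110:250,180:400],None,fx=3.6,fy=3.6,interpolation=cv2.INTER_CUBIC))
    for t in ("barrier_end","crate","stop"):
        for r in finder.spot_point(n,t)[:2]: print(n,t,r["p"],w(n,r["point"]).round())
E
```

```text
clock: 15.05
tool_pos: [560.5, 4.2, 87.0]
tool_rot: [[-0.127, 0.992, 0.006], [0.992, 0.127, -0.016], [-0.017, 0.004, -1.0]]
contact_force: [-0.2, -20.7, 5.9]
width: -0.001
grip_force: 0.0
clock: 16.35
tool_pos: [585.0, -192.2, 305.5]
tool_rot: [[-0.126, 0.992, 0.003], [0.992, 0.126, -0.003], [-0.003, 0.003, -1.0]]
contact_force: [-0.2, 0.1, -0.7]
width: -0.0
grip_force: 0.0
scene barrier_end 0.8 [681. -12. 344.]
scene crate 0.85 [ 194. -372.   -6.]
scene crate 0.67 [559.  68.  19.]
scene stop 0.68 [551. 129.  17.]
top barrier_end 0.59 [687. -15. 348.]
top barrier_end 0.48 [565.  64.  23.]
top crate 0.83 [566.  66.  22.]
top crate 0.65 [ 197. -374.    0.]
top stop 0.74 [556. 129.  23.]
```

View pics/t7.png

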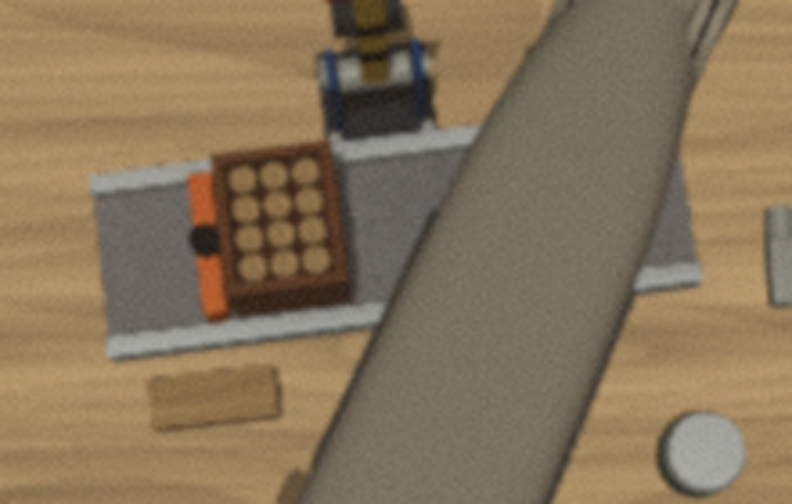

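View pics/s7.png

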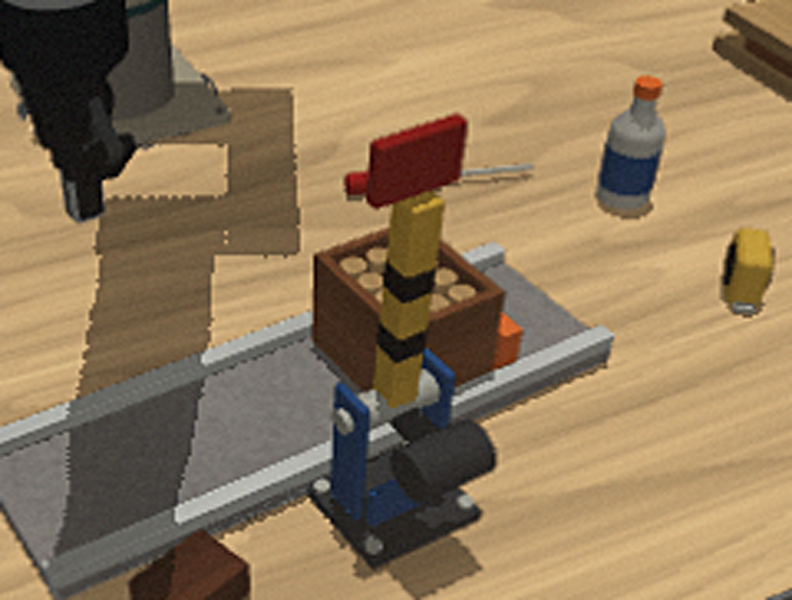

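The top crop shows the box flush against the orange stop (215,240). The push force had risen to 20 N with no more travel. The side view shows the barrier upright (410,280), the other things where they were and the robot clear, so I'm handing in.

```bash
python3 -c "
from h import *
print(workorder.job_done())"
```

```text
the job is handed in; nothing more can be done
None
```

The barrier was pushed up past its balance point and stays raised, the box was pushed under it against the orange stop, nothing else was seen to move, and the job was handed in at about 17 s.

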